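# Steady a rocking drip tray with a wedge

## Task

The small steel drip tray rocks on the bar because one of its four rubber feet is worn short. Press its corners gently in turn to find the one that gives, slide the plastic wedge in under that foot until it is just snug, so that the tray sits level, and let go; then press that corner again to make sure it no longer gives. Do not push the tray along the bar, and leave the pitcher, cup and tamper where they are.

Things in the scene. Friction and masses are not known exactly. Their poses are not given: they have to be found in the camera images.
- tray: Heavy square stainless drip tray with slotted grate, 150 x 150 mm, top 32 mm and underside 12 mm above the bar, about 1.3 kg. Origin: its centre, at bar level; x, y along its sides, z up. One of its four rubber feet, which one cannot be told from above, is worn 3 to 6 mm short and hangs clear of the bar; left alone the tray stands level on the other three.
- corner_a (a point): Point on the tray's flat top (32 mm above the bar) straight above the foot at its +x +y corner, 58 mm along both axes. Each foot: 14 mm diameter, 12 mm tall, centred 17 mm in from both edges. 1 to 2 N down on the corner over the worn foot tips it down by the gap till the foot meets the bar; it springs back when let go. The other three corners are firm.
- corner_b (a point): The same above the foot at -x +y.
- corner_c (a point): The same above the foot at -x -y.
- corner_d (a point): The same above the foot at +x -y.
- wedge_heel (a point): Centre of the heel of a loose white plastic wedge, 10 mm above the bar. Heel, the block to grip: 18 mm along x, 25 mm wide (y), 20 mm tall. x points from heel to thin tip, z up. From 9 to 79 mm along x runs a ramp, 25 mm wide, flat below, 10 mm thick at the heel and falling evenly to 1.6 mm at the tip. 30 g.
- wedge_tip (a point): Middle of the wedge's thin end, 79 mm along its x axis from the heel's centre. Slid in under the worn foot it runs freely until snug; there the force on it rises within a millimetre or two to 3 N and more, and pushed on harder (from some 6 N) it shoves the whole tray along the bar. Let go when snug, it stays by friction.
- pitcher: Steel milk pitcher with a handle, 84 mm across, 105 mm tall, bystander. Origin: centre of its underside.
- cup: White coffee cup, 84 mm across the rim, 60 mm tall, bystander. Origin: centre of its underside.
- tamper: Steel tamper, 58 mm base, 89 mm tall, bystander. Origin: centre of its underside.
There are look-alikes about, which are no part of the job. There is more than one size of the tray; the job needs the smaller. Of the things that look like the part that bears wedge_heel, the smaller one is meant.

How it is judged:
On the way, in this order (a step that is already met when the one before it is completed fails the run):
1. the corner over the worn foot is pressed and gives way (contact force between the fingers and tray above 1 N and angle between tray's own z axis and vertical above 0.015 rad), for 0.05 s.
2. the wedge is under the worn foot and bears on it, the tray is level, wedge and tray are let go (((x of corner_a in the frame of wedge_heel between 0.01 and 0.081 m and y of corner_a in the frame of wedge_heel between -0.013 and 0.013 m) or (x of corner_b in the frame of wedge_heel between 0.01 and 0.081 m and y of corner_b in the frame of wedge_heel between -0.013 and 0.013 m) or (x of corner_c in the frame of wedge_heel between 0.01 and 0.081 m and y of corner_c in the frame of wedge_heel between -0.013 and 0.013 m) or (x of corner_d in the frame of wedge_heel between 0.01 and 0.081 m and y of corner_d in the frame of wedge_heel between -0.013 and 0.013 m)) and contact force between tray and wedge above 0.15 N and angle between tray's own z axis and vertical below 0.007 rad and contact force between the fingers and wedge below 0.05 N and contact force between the fingers and tray below 0.05 N), for 0.3 s.
3. the wedged corner is pressed again, with 2 N or more, and stays up (contact force between the fingers and tray above 2 N and angle between tray's own z axis and vertical below 0.007 rad and (((x of corner_a in the frame of wedge_heel between 0.01 and 0.081 m and y of corner_a in the frame of wedge_heel between -0.013 and 0.013 m) and horizontal distance between the grasp point and corner_a below 0.035 m) or ((x of corner_b in the frame of wedge_heel between 0.01 and 0.081 m and y of corner_b in the frame of wedge_heel between -0.013 and 0.013 m) and horizontal distance between the grasp point and corner_b below 0.035 m) or ((x of corner_c in the frame of wedge_heel between 0.01 and 0.081 m and y of corner_c in the frame of wedge_heel between -0.013 and 0.013 m) and horizontal distance between the grasp point and corner_c below 0.035 m) or ((x of corner_d in the frame of wedge_heel between 0.01 and 0.081 m and y of corner_d in the frame of wedge_heel between -0.013 and 0.013 m) and horizontal distance between the grasp point and corner_d below 0.035 m))), for 0.1 s.
At the end, for the whole second after the job is handed in: The wedge lies flat on the bar with its ramp under the worn foot (foot centre over the ramp, within 13 mm of its middle line) and carries some of the tray's weight; the tray is level within 0.007 rad and still; the wedge is released (((x of corner_a in the frame of wedge_heel between 0.01 and 0.081 m and y of corner_a in the frame of wedge_heel between -0.013 and 0.013 m) or (x of corner_b in the frame of wedge_heel between 0.01 and 0.081 m and y of corner_b in the frame of wedge_heel between -0.013 and 0.013 m) or (x of corner_c in the frame of wedge_heel between 0.01 and 0.081 m and y of corner_c in the frame of wedge_heel between -0.013 and 0.013 m) or (x of corner_d in the frame of wedge_heel between 0.01 and 0.081 m and y of corner_d in the frame of wedge_heel between -0.013 and 0.013 m)) and contact force between tray and wedge above 0.15 N and angle between tray's own z axis and vertical below 0.007 rad and contact force between the fingers and wedge below 0.05 N and linear speed of tray below 0.01 m/s and angle between wedge_heel's own z axis and vertical below 0.06 rad); the robot touches nothing.
It fails at once if the tray is pressed with more than 50 N (contact force between the fingers and tray above 50 N).
It fails at once if the tray is pushed along the bar by more than 6 mm, tipped up or picked up (distance of tray from where it was at the start of the episode above 0.006 m or angle between tray's own z axis and vertical above 0.15 rad).
It fails at once if the pitcher is moved by more than 20 mm (distance of pitcher from where it was at the start of the episode above 0.02 m).
It fails at once if the cup is moved by more than 20 mm (distance of cup from where it was at the start of the episode above 0.02 m).
It fails at once if the tamper is moved by more than 20 mm (distance of tamper from where it was at the start of the episode above 0.02 m).
It also fails if it takes over 72 s, if anything falls off the work surface, if the arm or the gripper's body presses on something with over 40 N, if the wrist force passes 120 N, or if a joint passes its speed limit or range.

## Robot

A 7-joint arm with a two-finger parallel gripper is mounted at the origin on the work surface. World frame = base frame: x ahead of the robot, y to its left, z up, the work surface at z = 0. Lengths are in m, angles in rad, forces in N, time in s.
With the tool pointing down it reaches from about 0.425 to 0.825 m from the base axis. Payload 3.6 kg.
Tool frame: the origin (TCP) lies midway between the tips of the shut fingers; the grasp point (between the pads) lies 19 mm behind it; z points along the fingers, y is the line along which they close (so a half turn about z gives the same grasp; the last joint's range is limited). The gripper opens to 85 mm and grips with 20 to 120 N. Pads are 22 mm wide; open, the fingers measure 114 mm over their backs; the gripper's body (76 mm by 85 mm) begins 54 mm behind the grasp point. The pads swing forward as they close: fully open they stand 13 mm farther back than shut.
Start: joints at [1.089, 0.615, -0.013, 1.423, 0.008, 1.103, -0.04], TCP at [0.286, -0.584, 0.231] pointing down, gripper open.
Joint ranges: [-3.12, 3.12], [-0.3, 2.06], [-1.34, 1.32], [0.26, 2.42], [-1.36, 4.5], [0.01, 1.98], [-2.84, 2.84]. Speed limits (rad/s): [2.79, 2.79, 3.14, 3.14, 3.14, 3.14, 3.14].

## Interface

Orientations are given as [roll, pitch, yaw] about the fixed x, y, z axes, in that order (R = Rz(yaw) Ry(pitch) Rx(roll)).
In Python, from plant import arm gives the robot as it stands. Calls block until the motion is done:
- arm.movep(position, orientation): joint-space move of the TCP to a pose.
- arm.move_l(position, ori=None, rate=0.15, stop_force=None): straight line of the TCP; ori=None keeps the orientation; rate is the mean speed in m/s. With stop_force (N) it stops when the force on the tool has changed by that much, and returns True; else False.
- arm.goto_joints(angles): joint-space move.
- arm.gripper_to(opening, grasp_force=None): finger opening in m; grasp_force is the grip in N (None keeps the last); returns when the fingers have stopped.
- arm.hold(seconds).
- arm.inverse_kinematics(position, orientation): joint angles nearest the present ones, or None.
- arm.state(): the state.
- arm.read_camera(name): name is "scene" or "top"; returns the picture (400x640x3 uint8, red, green, blue); there is no depth.
- arm.calibration(name): a dict with "vfov" (degrees; the focal length in pixels is half the picture's height over the tangent of half this angle, whatever the lens; pixels are square), "cx", "cy" (the principal point, pixels), "extrinsics" (4x4, takes a point from world to camera coordinates). Camera axes: x right, y up, looking along -z (the intrinsics and any distortion apply to the point x, -y, -z); pixel columns grow to the right and rows downward; lengths in m; the calibration is good to about 2 mm. A picture is of the moment at which its call begins. calibration takes no time and is no camera call.
A pose or a line that the arm cannot do raises arm.IKError and nothing moves.
- arm.hand_in(): hands the job in; it is judged then, once.
Trained networks look in the newest picture that a camera, given by its name, has taken for a name from the list of things; names that differ only in an ending like _2 or _b are one class to them, and where a whole thing is asked for, a point or a joint stands for the part that bears it (a point fixed in the world has none). Each returns a list of dicts, best first, with "conf" (0 to 1); they miss things now and then, are a little off and sometimes report something else, mostly with a low value. They report only what shows in the picture. A call takes as long as a camera call. They do not tell look-alikes from the thing itself.
- arm.recognise(camera, thing): "xy" ([column, row] as shares, 0 to 1, of the picture: columns of its width, rows of its height, amid what is visible of it).
- arm.outline_of(camera, thing): "pixels" (400x640 bool, what is visible of it) and "xy" ([column, row] as shares, 0 to 1, of the picture: columns of its width, rows of its height, amid what is visible of it).
The state is a dict: "clock": time; "joint_positions": joint angles; "qd": joint speeds; "joint_torque": joint torques, N m; "ee_pos": TCP position; "eef_rot": TCP orientation; "wrist_force": force on the tool from outside, world axes, zero at the start; "moment": the same for the moment, N m; "opening": finger opening in m; "grip_force": force on a finger pad.
Only numpy, scipy, OpenCV 4.12 (cv2) and the standard library are available. Lean on these libraries where they do the work, as an engineer would, in place of code of your own. Each camera call takes 0.05 s, during which the arm holds its last target. There are 200 camera calls.

## Working session

There is one attempt and no reset: what is moved stays moved. The work goes in short steps, each a Python script; the robot and the scene stay as the last script left them, time stands still between calls to the robot, and variables do not carry over. Pictures are saved under pics/ and viewed, at most 10 in all, crops included, and the job is handed in when it is done.

```bash
mkdir -p pics; ls; python3 - <<'E'
from plant import arm
import cv2,numpy as np
for c in ("top","scene"):
    im=arm.read_camera(c); cv2.imwrite(f"pics/{c}0.png",im[:,:,::-1])
    k=arm.calibration(c); print(c,k)
    for t in ("tray","wedge_heel","wedge_tip","corner_a","pitcher","cup","tamper"):
        print(t,[(np.round(np.array(d["xy"])*[640,400],1).tolist(),round(d["conf"],2)) for d in arm.recognise(c,t)])
s=arm.state(); print(s["clock"],s["eef_rot"],s["wrist_force"],s["opening"])
E
```

```text
pics
top {'vfov': 48.27899570326771, 'cx': 318.1537984238675, 'cy': 201.89379887203867, 'extrinsics': array([[ 0.01390345, -0.99990256, -0.0012492 , -0.00709103],
       [ 0.99718235,  0.01377351,  0.07374042, -0.50565404],
       [-0.07371603, -0.00227092,  0.99727669, -1.19748284],
       [ 0.        ,  0.        ,  0.        ,  1.        ]])}
tray [([449.5, 278.5], 0.97), ([378.2, 189.7], 0.91)]
wedge_heel [([250.1, 244.2], 0.91), ([224.1, 193.3], 0.65)]
wedge_tip [([223.2, 193.3], 0.68), ([249.1, 245.7], 0.66)]
corner_a [([376.3, 187.2], 0.6), ([452.4, 279.7], 0.59)]
pitcher [([202.3, 120.9], 0.85), ([375.6, 184.9], 0.45)]
cup [([468.7, 168.9], 0.62)]
tamper [([156.7, 250.8], 0.84), ([377.0, 191.5], 0.19)]
scene {'vfov': 56.09763275589238, 'cx': 316.813542346591, 'cy': 203.32565453673263, 'extrinsics': array([[-0.44205462,  0.8969469 ,  0.00860072,  0.21076555],
       [-0.57497605, -0.29070673,  0.76478242,  0.26020391],
       [ 0.6884695 ,  0.33313039,  0.64423124, -1.4995971 ],
       [ 0.        ,  0.        ,  0.        ,  1.        ]])}
tray [([258.2, 201.7], 0.71), ([251.3, 148.9], 0.57)]
wedge_heel [([380.1, 208.8], 0.86), ([395.1, 243.4], 0.61)]
wedge_tip [([378.4, 209.7], 0.89), ([396.2, 241.6], 0.74), ([261.0, 202.1], 0.59)]
corner_a [([251.9, 148.6], 0.9), ([261.2, 201.7], 0.77)]
pitcher [([390.0, 285.8], 0.96), ([395.4, 243.1], 0.41)]
cup [([188.7, 184.4], 0.85)]
tamper [([472.9, 223.4], 0.78)]
0.8 [-3.14158054e+00 -7.38303697e-05  4.54837243e-01] [-0.44138287  0.0540612  -0.12281318] 0.0851796044721687
```

View pics/top0.png

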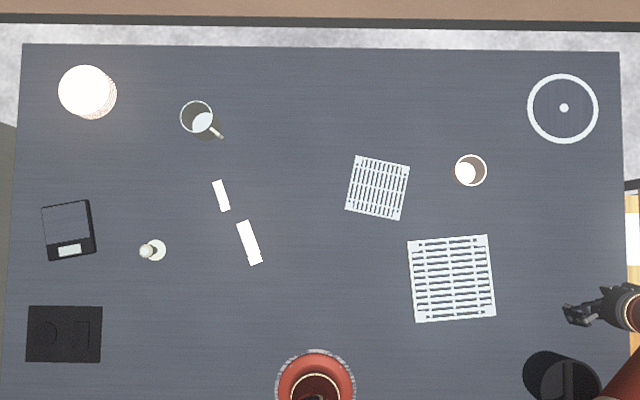

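View pics/scene0.png

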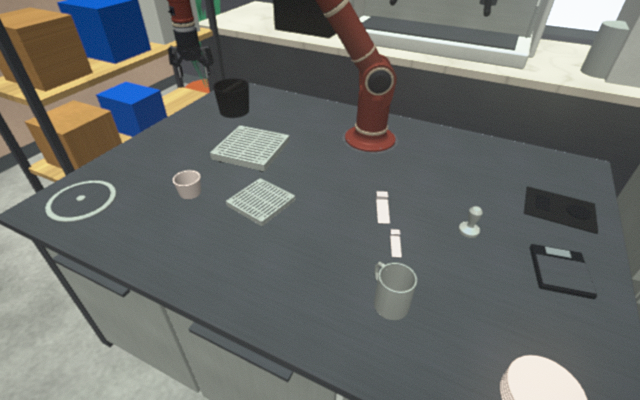

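The top view shows the small tray at about (377,188) and the small wedge at about (222,195). The large tray at (450,278) and the long wedge at (249,243) are look-alikes. Next I fit poses to the outlines from both cameras.

```bash
cat > h.py <<'E'
from plant import arm
import cv2,numpy as np
from scipy.optimize import minimize
def proj(c,P):
    k=arm.calibration(c);f=200/np.tan(np.radians(k["vfov"])/2)
    Q=np.c_[P,np.ones(len(P))]@np.array(k["extrinsics"]).T
    return np.c_[k["cx"]+f*Q[:,0]/-Q[:,2],k["cy"]-f*Q[:,1]/-Q[:,2]]
def unproj(c,uv,z):
    k=arm.calibration(c);f=200/np.tan(np.radians(k["vfov"])/2);E=np.array(k["extrinsics"])
    d=E[:3,:3].T@np.array([(uv[0]-k["cx"])/f,-(uv[1]-k["cy"])/f,-1]);o=-E[:3,:3].T@E[:3,3]
    return o+d*(z-o[2])/d[2]
def box(x0,x1,y,z0,z1): return np.array([[a,b,c] for a in(x0,x1) for b in(-y,y) for c in(z0,z1)])
TRAY=box(-.075,.075,.075,.012,.032)
WEDGE=np.r_[box(-.009,.009,.0125,0,.02),box(.009,.079,.0125,0,.0016)]
def place(M,p):
    c,s=np.cos(p[2]),np.sin(p[2]);return M@np.array([[c,-s,0],[s,c,0],[0,0,1]]).T+[p[0],p[1],0]
S=8
def render(c,M,p):
    uv=proj(c,place(M,p));lo=np.floor(uv.min(0))-15
    return uv
def sdf_cost(p,M,masks):
    t=0
    for c,m in masks.items():
        h=cv2.convexHull((proj(c,place(M,p))*256).astype(np.int32))
        im=np.zeros((400*4,640*4),np.uint8)
        cv2.fillConvexPoly(im,((h+128)//64*1).astype(np.int32),1)
        a=cv2.resize(im.astype(np.float32),(640,400),interpolation=cv2.INTER_AREA)
        t+=np.abs(a-m).sum()/m.sum()
    return t
def mask(c,thing,near,R=18):
    ds=[d for d in arm.outline_of(c,thing) if np.hypot(*(np.array(d["xy"])*[640,400]-near))<R]
    return ds[0]["pixels"].astype(np.float32) if ds else None
def fit(M,masks,p0):
    best=None
    for dy in (-.15,0,.15):
        r=minimize(sdf_cost,np.array(p0)+[0,0,dy],(M,masks),method="Nelder-Mead",options=dict(initial_simplex=np.array(p0)+[0,0,dy]+np.array([[0,0,0],[.01,0,0],[0,.01,0],[0,0,.12]]),xatol=1e-4,fatol=1e-4))
        if best is None or r.fun<best.fun: best=r
    return best.x,best.fun
E
python3 - <<'E'
from h import *
ims={c:arm.read_camera(c) for c in("top","scene")}
T={c:mask(c,"tray",n) for c,n in(("top",(377,188)),("scene",(260,201)))}
W={c:mask(c,"wedge_heel",n) for c,n in(("top",(222,195)),("scene",(396,243)))}
pt=unproj("top",(377.5,188),.032);u=unproj("top",(212,182),0);v=unproj("top",(228,209),0.0)
# heel at robot-side end
hd=v;tp=unproj("top",(217,181),0)
pw=[*(hd+(tp-hd)*.1)[:2],np.arctan2(*(tp-hd)[1::-1])]
e=unproj("top",(401,220),.032)-unproj("top",(346,209),.032)
p0=[*pt[:2],np.arctan2(e[1],e[0])]
print("wedge guess",pw,"tray guess",p0)
for nm,M,D,g in(("tray",TRAY,T,p0),("wedge",WEDGE,W,pw),("wedgeflip",WEDGE,W,[*tp[:2],pw[2]+np.pi])):
    D={c:m for c,m in D.items() if m is not None}
    print(nm,[ (c,m.sum()) for c,m in D.items()])
    for sub in [D]+[{c:D[c]} for c in D]:
        x,f=fit(M,sub,g);print(list(sub),np.round(x,4),round(f,3))
for t in("pitcher","cup","tamper"):
    d=arm.recognise("top",t)[0]["xy"];print(t,unproj("top",(d[0]*640,d[1]*400),.04))
a=cv2.resize(ims["top"][170:225,190:250],None,fx=6,fy=6,interpolation=2)
b=cv2.resize(ims["scene"][220:265,370:420],None,fx=7.33,fy=7.33,interpolation=2)[:330]
cv2.imwrite("pics/crop.png",np.hstack([a,b])[:,:,::-1])
E
```

```text
wedge guess [np.float64(0.4916889653602338), np.float64(0.25216815359616374), np.float64(0.4006330836179203)] tray guess [np.float64(0.5445560879333455), np.float64(-0.1598624526223257), np.float64(-1.7548483179618874)]
tray [('top', np.float32(3137.0)), ('scene', np.float32(1837.0))]
['top', 'scene'] [ 0.5475 -0.1593 -1.7706] 0.05
['top'] [ 0.5471 -0.1589 -1.7668] 0.021
['scene'] [ 0.5478 -0.1599 -1.7697] 0.025
wedge [('scene', np.float32(248.0))]
['scene'] [0.4883 0.2525 0.3673] 0.152
['scene'] [0.4883 0.2525 0.3673] 0.152
wedgeflip [('scene', np.float32(248.0))]
['scene'] [0.5511 0.275  3.4579] 0.184
['scene'] [0.5511 0.275  3.4579] 0.184
pitcher [0.71440512 0.31874365 0.04      ]
cup [ 0.60062102 -0.40318926  0.04      ]
tamper [0.37470019 0.43412922 0.04      ]
```

View pics/crop.png

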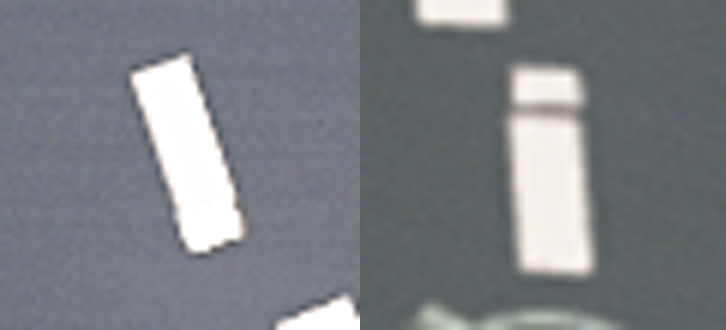

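The heel, marked by the step line, is at the robot end of the small wedge. I'll press the corners with a shut gripper and refit the wedge by brightness.

```bash
python3 - <<'E'
from h import *
D={}
for c,n in(("top",(222,195)),("scene",(396,243))):
    g=cv2.cvtColor(arm.read_camera(c),cv2.COLOR_RGB2GRAY)
    _,b=cv2.threshold(g,170,1,0)
    k,l,st,ce=cv2.connectedComponentsWithStats(b)
    i=1+np.argmin(np.hypot(*(ce[1:]-n).T))
    roi=cv2.dilate((l==i).astype(np.uint8),np.ones((5,5)))
    D[c]=roi*np.clip((g.astype(np.float32)-95)/(np.percentile(g[l==i],50)-95),0,1)
    print(c,st[i],D[c].sum())
for sub in [D]+[{c:D[c]} for c in D]:
    x,f=fit(WEDGE,sub,[.488,.2525,.37]);print(list(sub),np.round(x,4),round(f,3))
t=np.array([.5475,-.1593,-1.769])
ori=[np.pi,0,t[2]+np.pi/2*1]
arm.gripper_to(0.0)
C=place(np.array([[.058,.058,0],[-.058,.058,0],[-.058,-.058,0],[.058,-.058,0]]),t)
for i in (1,2,3,0):
    p=C[i]
    if i==1: arm.movep([p[0],p[1],.06],ori)
    else: arm.move_l([p[0],p[1],.05],rate=.2)
    arm.move_l([p[0],p[1],.037],rate=.06)
    arm.hold(.1)
    hit=arm.move_l([p[0],p[1],.022],rate=.02,stop_force=4)
    arm.hold(.15);s=arm.state();print("abcd"[i],np.round(p[:2],3),hit,np.round(s["ee_pos"],4),np.round(s["wrist_force"],2),round(s["clock"],2))
    arm.move_l([p[0],p[1],.05],rate=.1)
E
```

```text
top [212 179  19  33 325] 343.49375000000003
scene [390 229  12  28 246] 258.2013888888889
['top', 'scene'] [0.489  0.2549 0.3619] 0.284
['top'] [0.4893 0.2552 0.3672] 0.109
['scene'] [0.4881 0.2539 0.3597] 0.142
b [ 0.616 -0.114] True [ 0.6161 -0.1139  0.0322] [0.15 0.19 5.43] 5.47
c [ 0.502 -0.091] True [ 0.5015 -0.09    0.0275] [-0.25  0.11  2.64] 7.67
d [ 0.479 -0.205] True [ 0.4795 -0.2049  0.0321] [0.37 0.03 4.87] 9.82
a [ 0.593 -0.228] True [ 0.5933 -0.2277  0.0322] [-0.63 -0.76  6.73] 11.92
```

Corner c gives about 4.7 mm, and the other three are firm. Next I grasp the wedge and check IK for the insertion.

```bash
python3 - <<'E'
from h import *
w=np.array([.489,.2548,.365]);t=np.array([.5475,-.1593,-1.769])
c=place(np.array([[-.058,-.058,0]]),t)[0][:2];u=np.array([np.cos(t[2]),np.sin(t[2])])
ok=None
for k in(0,np.pi,-np.pi):
    ps=[(w[:2],w[2]+k),(c-u*.125,t[2]+k),(c-u*.04,t[2]+k)]
    q=[arm.inverse_kinematics([*p,z],[np.pi,0,y]) for p,y in ps for z in(.003,.08)]
    print(k,[None if a is None else round(a[6],2) for a in q])
    if ok is None and all(a is not None for a in q): ok=k
k=ok;print("k",k)
arm.gripper_to(.045,25)
arm.move_l([*arm.state()["ee_pos"][:2],.15],rate=.25)
arm.movep([w[0],w[1],.08],[np.pi,0,w[2]+k])
print("low",arm.move_l([w[0],w[1],.003],rate=.06,stop_force=6),arm.state()["ee_pos"])
arm.gripper_to(.0,25)
s=arm.state();print(s["opening"],s["grip_force"],s["ee_pos"],s["eef_rot"],s["wrist_force"],s["clock"])
zg=s["ee_pos"][2]
arm.move_l([w[0],w[1],.06],rate=.1)
p=c-u*.125
arm.movep([*p,.06],[np.pi,0,t[2]+k])
s=arm.state();print(s["opening"],s["ee_pos"],s["clock"])
np.save("g.npy",[k,zg,*c,*u])
for cm in("top","scene"): 
    im=arm.read_camera(cm);cv2.imwrite(f"pics/{cm}1.png",im[:,:,::-1])
a=cv2.imread("pics/top1.png")[140:260,250:430];b=cv2.imread("pics/scene1.png")[130:250,220:400]
cv2.imwrite("pics/c1.png",cv2.resize(np.hstack([a,b]),None,fx=2.2,fy=2.2,interpolation=2))
E
```

```text
0 [np.float64(-1.63), np.float64(-1.67), np.float64(-2.77), np.float64(-2.42), np.float64(-2.62), np.float64(-2.72)]
3.141592653589793 [np.float64(0.35), np.float64(0.48), np.float64(-0.63), np.float64(-0.6), np.float64(-0.52), np.float64(-0.47)]
-3.141592653589793 [np.float64(0.35), np.float64(0.48), np.float64(-0.63), np.float64(-0.6), np.float64(-0.52), np.float64(-0.47)]
k 0
low False [0.48929699 0.25495088 0.0033993 ]
0.024620941293191936 24.998729322105646 [0.48932351 0.25496291 0.00346854] [-3.14148451e+00 -9.21690254e-04  3.64983097e-01] [-0.27834541 -0.6789937   2.7826292 ] 16.8417
0.02443072074114976 [0.52623576 0.03302396 0.05933867] 18.5917
```

View pics/c1.png

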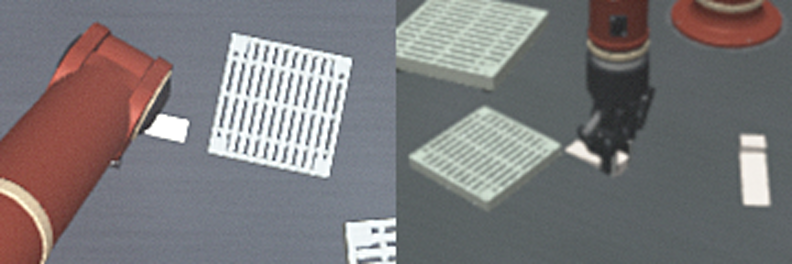

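The wedge is held level and its tip points at the near-left corner, which is corner c. I lower it, then slide it in with a force stop.

```bash
python3 - <<'E'
from h import *
k,zg,cx,cy,ux,uy=np.load("g.npy");c=np.array([cx,cy]);u=np.array([ux,uy])
p=c-u*.125
print("down",arm.move_l([*p,zg-.0005],rate=.05,stop_force=6),arm.state()["ee_pos"],arm.state()["joint_positions"][6])
arm.move_l([*(c-u*.085),zg-.0005],rate=.04,stop_force=3)
s=arm.state();print(np.linalg.norm(s["ee_pos"][:2]-c),s["wrist_force"][:2]@u)
arm.hold(.2);f0=arm.state()["wrist_force"]
hit=arm.move_l([*(c-u*.04),zg-.0005],rate=.012,stop_force=2.5)
for _ in range(3):
    arm.hold(.1);s=arm.state();print(hit,"d",(c-s["ee_pos"][:2])@u,"F",(s["wrist_force"]-f0)[:2]@u,(s["wrist_force"]-f0),s["clock"])
im=arm.read_camera("top");a=im[140:260,250:430];b=arm.read_camera("scene")[130:250,220:400]
cv2.imwrite("pics/c2.png",cv2.resize(np.hstack([a,b]),None,fx=2.2,fy=2.2,interpolation=2)[:,:,::-1])
E
```

```text
down True [0.52634246 0.03147631 0.00345174] -2.773050713843596
0.12432035127967737 0.4755989303587548
True d 0.12431727575474553 F -0.5767075580182283 [ 0.56600658  0.47454679 -0.28103131] 21.3833
True d 0.12430835697843924 F -1.0397925665393577 [ 0.37568723  0.98510303 -1.02252665] 21.4833
True d 0.1242938940305036 F -0.5600932080865544 [-0.16979858  0.6053802  -0.79735239] 21.5833
```

View pics/c2.png

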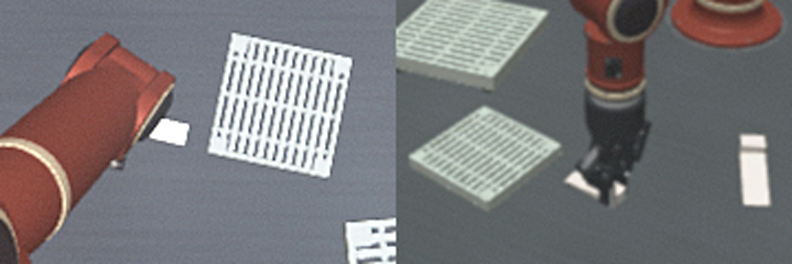

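The wedge was pressed into the bar, so friction tripped the force stop. I lift 1.5 mm, advance free, release to let it settle flat, regrip, then push.

```bash
python3 - <<'E'
from h import *
k,zg,cx,cy,ux,uy=np.load("g.npy");c=np.array([cx,cy]);u=np.array([ux,uy])
def rep(n,f0=0):
    s=arm.state();print(n,"d",round((c-s["ee_pos"][:2])@u,4),"z",round(s["ee_pos"][2],4),"F",np.round(s["wrist_force"]-f0,2),"u",round((s["wrist_force"]-f0)[:2]@u,2),round(s["clock"],2));return s
p=arm.state()["ee_pos"]
arm.move_l([p[0],p[1],zg+.0015],rate=.02);arm.hold(.2);rep("up")
h=arm.move_l([*(c-u*.074),zg+.0015],rate=.035,stop_force=3);rep(h)
if not h:
    arm.gripper_to(.034);arm.hold(.2);arm.move_l([*(c-u*.074),zg+.0005],rate=.02);arm.gripper_to(0,25);arm.hold(.3)
    f0=rep("regrip")["wrist_force"]
    h=arm.move_l([*(c-u*.045),zg+.0005],rate=.012,stop_force=2.5)
    rep(h,f0)
    arm.hold(.2);rep(h,f0);arm.hold(.2);rep(h,f0)
E
```

```text
up d 0.1242 z 0.0046 F [0.2  0.27 0.16] u -0.31 22.13
False d 0.0743 z 0.0049 F [ 0.48  0.29 -1.49] u -0.37 23.72
regrip d 0.074 z 0.0041 F [ 0.38 -0.88  1.83] u 0.79 24.96
True d 0.0685 z 0.004 F [-0.73 -0.07  2.09] u 0.21 25.82
True d 0.0685 z 0.0041 F [-1.31 -2.12  2.33] u 2.33 26.02
True d 0.0692 z 0.004 F [-2.36 -2.19  4.24] u 2.61 26.23
```

```bash
cat >> h.py <<'E'
def force(n=8):
    F=[]
    for _ in range(n): arm.hold(.03);F.append(arm.state()["wrist_force"])
    return np.mean(F,0)
E
python3 - <<'E'
from h import *
k,zg,cx,cy,ux,uy=np.load("g.npy");c=np.array([cx,cy]);u=np.array([ux,uy])
f=force();print("now",np.round(f,2),round(f[:2]@u,2))
d=.0685
while d>.046:
    d-=.001
    h=arm.move_l([*(c-u*d),zg+.0008],rate=.012,stop_force=5)
    f=force(5);s=arm.state()
    print(h,round(d,4),round((c-s["ee_pos"][:2])@u,4),round(s["ee_pos"][2],4),np.round(f,2),"u",round(f[:2]@u,2),round(s["clock"],2))
    if h or f[:2]@u<-2.2: break
E
```

```text
now [-0.77 -2.45  4.95] 2.56
False 0.0675 0.0681 0.0041 [0.17 0.97 1.56] u -0.99 27.02
False 0.0665 0.0662 0.0041 [0.04 0.27 0.33] u -0.27 27.43
False 0.0655 0.0655 0.0042 [ 0.13 -0.26 -0.37] u 0.23 27.85
False 0.0645 0.0645 0.0043 [ 0.01 -0.36 -0.43] u 0.35 28.27
False 0.0635 0.0635 0.0043 [-0.18 -0.13 -0.23] u 0.16 28.68
False 0.0625 0.0625 0.0043 [ 0.08  0.07 -0.49] u -0.09 29.1
False 0.0615 0.0615 0.0043 [-0.14 -0.02 -0.23] u 0.05 29.52
False 0.0605 0.0605 0.0043 [-0.12 -0.17 -0.73] u 0.19 29.93
False 0.0595 0.0595 0.0043 [ 0.06 -0.37  0.08] u 0.35 30.35
False 0.0585 0.0585 0.0043 [ 0.22 -0.05 -0.03] u 0.01 30.77
False 0.0575 0.0575 0.0043 [-0.04  0.34 -0.33] u -0.32 31.18
False 0.0565 0.0565 0.0043 [-0.09  0.19 -0.16] u -0.17 31.6
False 0.0555 0.0555 0.0043 [-0.23  0.13 -0.57] u -0.08 32.02
False 0.0545 0.0545 0.0043 [ 0.19 -0.07 -0.45] u 0.03 32.43
False 0.0535 0.0535 0.0043 [-0.1  -0.05 -0.37] u 0.07 32.85
False 0.0525 0.0525 0.0043 [-0.12  0.18 -0.07] u -0.15 33.27
False 0.0515 0.0515 0.0043 [0.04 0.29 0.14] u -0.29 33.68
False 0.0505 0.0504 0.0042 [-0.25 -0.29 -0.74] u 0.33 34.1
False 0.0495 0.0496 0.0043 [ 0.1   0.11 -1.02] u -0.13 34.52
False 0.0485 0.0489 0.0042 [ 0.2  2.  -0.6] u -2.0 34.93
False 0.0475 0.0481 0.0042 [ 0.59  3.41 -0.49] u -3.46 35.35
```

It is snug at about 3.4 N. I set the wedge down 0.3 mm, check the push, and release.

```bash
python3 - <<'E'
from h import *
k,zg,cx,cy,ux,uy=np.load("g.npy");c=np.array([cx,cy]);u=np.array([ux,uy])
def step(d,z):
    arm.move_l([*(c-u*d),z],rate=.012,stop_force=5);f=force(6);s=arm.state()
    print(d,round((c-s["ee_pos"][:2])@u,4),round(s["ee_pos"][2],4),np.round(f,2),"u",round(f[:2]@u,2));return f[:2]@u
F=step(.0475,zg+.0003);d=.0475
while F>-3 and d>.046: d-=.0004;F=step(d,zg+.0003)
arm.gripper_to(.036);arm.hold(.3)
p=arm.state()["ee_pos"]
arm.move_l([p[0],p[1],.08],rate=.08);arm.hold(.3)
q=c-u*.15
arm.move_l([*q,.12],rate=.2)
T=arm.read_camera("top");S=arm.read_camera("scene");print(arm.state()["clock"])
m=mask("top","tray",(377,188)),mask("scene","tray",(260,201))
D={n:x for n,x in zip(("top","scene"),m) if x is not None}
print(fit(TRAY,D,[.5475,-.1593,-1.769]))
cv2.imwrite("pics/c3.png",cv2.resize(np.hstack([T[140:260,250:430],S[130:250,220:400]]),None,fx=2.2,fy=2.2,interpolation=2)[:,:,::-1])
E
```

```text
0.0475 0.048 0.004 [-0.05  5.27  4.69] u -5.16
38.575
(array([ 0.54735939, -0.15928325, -1.77046653]), np.float64(0.07326166331768036))
```

View pics/c3.png

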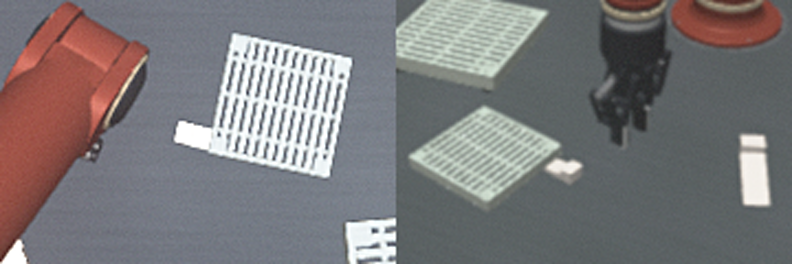

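The wedge sits straight under corner c and the tray has not moved. Now I press that corner again.

```bash
python3 - <<'E'
from h import *
k,zg,cx,cy,ux,uy=np.load("g.npy");c=np.array([cx,cy]);yaw=arm.state()["eef_rot"][2]
arm.gripper_to(0.0)
arm.move_l([*c,.07],rate=.15);arm.move_l([*c,.038],rate=.06);f0=force(4)
hit=arm.move_l([*c,.025],rate=.02,stop_force=5)
for _ in range(2):
    f=force(6);s=arm.state();print(hit,np.round(s["ee_pos"],4),np.round(f-f0,2))
arm.move_l([*c,.1],rate=.1);print(arm.state()["clock"])
T=arm.read_camera("top");S=arm.read_camera("scene")
cv2.imwrite("pics/c4.png",cv2.resize(S[130:250,220:400],None,fx=3,fy=3,interpolation=2)[:,:,::-1])
E
```

```text
True [ 0.5023 -0.091   0.0321] [-0.35  0.06  6.05]
True [ 0.5023 -0.091   0.032 ] [-0.5   0.19  6.08]
42.7833
```

View pics/c4.png

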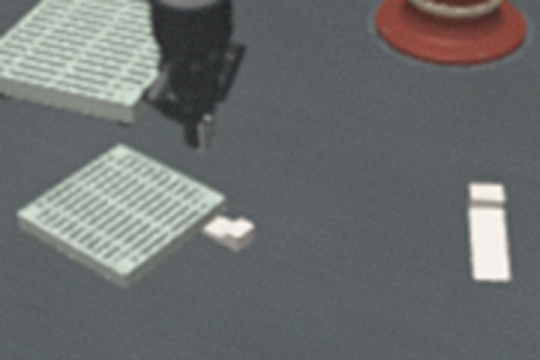

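The corner holds at 32.0 mm under 6 N, the wedge is in place, and the gripper is clear.

```bash
python3 -c "
from plant import arm
print(arm.hand_in())"
```

```text
the job is handed in; nothing more can be done
None
```

I wedged the worn foot at corner c; that corner, which had given about 4.7 mm, now stays at 32 mm under a 6 N press. The tray has not shifted in the camera fit, and the job is handed in, with no verdict returned.

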